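# Set out a pump rebuild kit on its outline mats

## Task

Set out the parts for the pump rebuild: lay each of the four parts (large bearing, small bearing, oval flange, solenoid coil) flat on the round mat that bears its own outline, so that it covers the outline and lies the same way round as it, the coil's steel nose on the narrow part of its outline. Leave the yellow tape measure where it is.

Things in the scene. Friction and masses are not known exactly. Their poses are not given: they have to be found in the camera images.
- bearing_large_centre (a point): Centre of the large ball bearing, a bright metal ring lying flat: 52 mm outside diameter, 14 mm high, this point half-way up (7 mm above its underside). z is up; 0.12 kg. Grasp it across its outside, or however suits; any yaw will do.
- bearing_small_centre (a point): Centre of the small ball bearing, like the large one but 42 mm outside diameter, 14 mm high; this point 7 mm above its underside. 0.12 kg.
- flange_centre (a point): Centre of the dark grey oval clamp flange with two holes, lying flat: 60 mm long along its y, 34 mm wide along its x, 11 mm high; this point 5.5 mm above its underside. 0.11 kg. Either end may be at either end of its outline.
- coil_centre (a point): Centre of the black block of the solenoid coil: the block is 50 x 50 mm and 45 mm high, this point at its centre, 22.5 mm above its underside. A steel nose, a lying cylinder 24 mm thick, sticks out 30 mm from its -x face, so that the whole is 80 mm long. z is up; 0.22 kg. Grasp the block across its y faces.
- coil_nose (a point): Point on the axis of the coil's steel nose near its free end, 51 mm from the block's centre along the coil's -x and 24 mm above the underside.
- large_spot (a point): Fixed round grey rubber mat, 106 mm across and 4 mm thick, with a thin orange rim and a flat black printed outline: a ring 56 mm across, for the large bearing. This point is the centre of the ring on the mat's upper face (4 mm above the bench).
- small_spot (a point): Fixed round grey rubber mat, 106 mm across and 4 mm thick, with a thin orange rim and a flat black printed outline: a ring 46 mm across, for the small bearing. This point is the centre of the ring on the mat's upper face (4 mm above the bench).
- flange_spot (a point): Fixed round grey rubber mat, 106 mm across and 4 mm thick, with a thin orange rim and a flat black printed outline: an oval 64 mm long (along this point's y) and 38 mm wide (along its x) with two small grey dots, for the flange. This point is the centre of the oval on the mat's upper face (4 mm above the bench).
- coil_spot (a point): Fixed round grey rubber mat, 106 mm across and 4 mm thick, with a thin orange rim and a flat black printed outline: a 54 mm square with a narrower tab 28 mm wide that runs 30 mm out from the square's -x side, for the coil: block on the square, nose on the tab. This point is the centre of the square on the mat's upper face (4 mm above the bench), 15 mm from the mat's centre; its x points away from the tab.
- tape_centre (a point): Centre of the yellow and black pocket tape measure, 58 x 72 x 31 mm, standing loose beyond the mats; not to be moved. This point lies 15 mm above the bench.
Mind the look-alikes: they are no part of the job. Leave any turquoise look-alike of the part that bears bearing_large_centre alone.

How it is judged (in metres and radians):
At the end, for the whole second after the job is handed in: Each part rests flat and still on the mat with its own outline, its centre within 12 mm of the outline's and within 3 mm of resting height, tilted under 0.12 rad; flange and coil turned within 15 degrees of their outlines, the coil's nose towards the tab (horizontal distance between bearing_large_centre and large_spot below 0.012 m and z of bearing_large_centre in the frame of large_spot between 0.004 and 0.01 m and angle between each of bearing_large_centre, bearing_small_centre, flange_centre, coil_centre's own z axis and vertical below 0.12 rad and linear speed of each of bearing_large, bearing_small, flange, coil below 0.02 m/s and horizontal distance between bearing_small_centre and small_spot below 0.012 m and z of bearing_small_centre in the frame of small_spot between 0.004 and 0.01 m and horizontal distance between flange_centre and flange_spot below 0.012 m and z of flange_centre in the frame of flange_spot between 0.0025 and 0.0085 m and horizontal distance between coil_centre and coil_spot below 0.012 m and z of coil_centre in the frame of coil_spot between 0.0195 and 0.0255 m and angle between the y axis of flange_centre and the y axis of flange_spot, either way round below 0.26 rad and angle between the x axis of coil_centre and the x axis of coil_spot, either way round below 0.26 rad and x of coil_nose in the frame of coil_spot below 0 m); the robot touches nothing.
It fails at once if the tape measure is moved by more than 20 mm (distance of tape_centre from where it was at the start of the episode above 0.02 m).
It also fails if it takes over 96 s, if anything falls off the work surface, if the arm or the gripper's body presses on something with over 40 N, if the wrist force passes 120 N, or if a joint passes its speed limit or range.

## Robot

A 6-joint arm with a two-finger parallel gripper is mounted at the origin on a cart in front of the work surface, level with it; the furniture and walls round the work are solid. World frame = base frame: x ahead of the robot, y to its left, z up, the work surface at z = 0. Lengths are in mm, angles in rad, forces in N, time in s.
With the tool pointing down it reaches from about 275 to 725 mm from the base axis. Payload 5.6 kg.
Tool frame: the origin (TCP) lies midway between the tips of the shut fingers; the grasp point (between the pads) lies 19 mm behind it; z points along the fingers, y is the line along which they close (so a half turn about z gives the same grasp; the last joint's range is limited). The gripper opens to 85 mm and grips with 20 to 120 N. Pads are 22 mm wide; open, the fingers measure 114 mm over their backs; the gripper's body (76 mm by 85 mm) begins 54 mm behind the grasp point. The pads swing forward as they close: fully open they stand 13 mm farther back than shut.
Start: joints at [1.579, 0.255, 0.108, 0, -1.424, -0.285], TCP at [150.276, 529.065, 231.283] pointing down, gripper open.
Joint ranges: [-2.95, 2.95], [-1.21, 1.97], [-1.09, 1.5], [-2.87, 1.71], [-2.94, -0.07], [-3.05, 3.05]. Speed limits (rad/s): [2.57, 2.57, 3.14, 3.14, 3.14, 3.14].

## Interface

Orientations are given as a unit quaternion [w, x, y, z].
In Python, from plant import r gives the robot as it stands.
- The arm moves only by the tool move_arm, never from a script. Its argument "series" is a list of rows, each an object with "offset": the shift along the world's x, y, z as a fraction of full scale, a list of three; "twist": the turn about the world's z as a fraction of full scale. In form: [{"offset": [x, y, z], "twist": twist}, ...]. A call has 1 to 8 rows; each row is the pose to reach, as a shift and turn from the pose commanded when the call began; what a row does not reach only later rows make up. Full scale, the value 1, is 0.5 m for a shift and 45 degrees for a turn. A row lasts 1/10 s, in which the tool goes at most 50 mm and 8.59 degrees, less where a joint would pass 70% of its speed; a pose out of reach is approached as far as the arm can. A call with a number of a shift or a turn outside -1 to 1 is refused whole. A call with a gripper value outside its range is refused whole. "claw" is the gripper command: -1 is fully open, 1 is shut, values between are in proportion, set as the call begins (left out, the last holds). The fingers move at their own pace and stop on an object; the grip force is fixed at half the most. Time passes only in rows, so rows that repeat a pose let the fingers close. It gives the time, the measured TCP pose, the force, the opening and the grip force at its end, in the units of the state.
- r.get_state(): the state, without advancing time (a new reading comes with each control period).
- r.capture(name): name is "scene" or "top" or "wrist"; returns a dict with "color" (400x640x3 uint8, red, green, blue), "fov_y" (degrees; the focal length in pixels is half the picture's height over the tangent of half this angle, whatever the lens; pixels are square), "cx", "cy" (the principal point, pixels), "rvec" (rotation vector, rad) and "tvec" (3), from world to camera coordinates, as OpenCV has them; the wrist camera has in their place "mount" (4x4, takes a point from camera to tool coordinates, whose origin is the TCP and whose axes are the flange's). Camera axes: x right, y down, z forward; pixel columns grow to the right and rows downward; lengths in mm; the calibration is good to about 2 mm. The wrist camera is an equidistant fisheye: a pixel r from the principal point sees the ray r / f radians off the axis. A picture is of the moment at which its call begins: read the wrist's pose just before it. There is no depth.
- r.job_done(): hands the job in; it is judged then, once.
The state is a dict: "time": time; "joint_positions": joint angles; "joint_vel": joint speeds; "tau": joint torques, N m; "ee_pos": TCP position; "tool_rot": TCP orientation; "force": force on the tool from outside, world axes, zero at the start; "torque": the same for the moment, N m; "width": finger opening in mm; "finger_force": force on a finger pad.
Only numpy, scipy, OpenCV 4.12 (cv2) and the standard library are available. Lean on these libraries where they do the work, as an engineer would, in place of code of your own. Each camera call takes 0.05 s, during which the arm holds its last target. There are 200 camera calls.

## Working session

There is one attempt and no reset: what is moved stays moved. The work goes in short steps, Python scripts to look and compute and a tool call to move; the robot and the scene stay as the last step left them, time stands still between calls to the robot, and variables do not carry over. Pictures are saved under pics/ and viewed, at most 14 in all, crops included, and the job is handed in when it is done.

Besides the shell and the picture viewer there is one more tool, called after "Request:" as a command line: name --argument value ..., lists and objects as JSON in quotes. move_arm: Moves the arm, as the interface text tells. Shift numbers are shares of 0.5 m and turn numbers shares of 45 degrees, none past 1 either way. Its arguments: {"type":"object","properties":{"series":{"type":"array","items":{"type":"object","properties":{"offset":{"type":"array","items":{"type":"number","minimum":-1,"maximum":1}},"twist":{"type":"number","minimum":-1,"maximum":1}}}},"claw":{"type":"number"}},"required":["series"]}

```bash
mkdir -p pics; ls; python3 - <<'E'
from plant import r
import cv2
s=r.get_state(); print({k:s[k] for k in('time','ee_pos','tool_rot','width')})
for n in('top','scene'):
    c=r.capture(n); cv2.imwrite(f'pics/{n}0.png',c['color'][:,:,::-1]); print(n,{k:v for k,v in c.items() if k!='color'})
E
```

```text
pics
{'time': 0.0, 'ee_pos': array([150.10115075, 528.60421835, 230.38148196]), 'tool_rot': array([ 9.60278321e-04,  9.90433977e-01, -1.37984070e-01, -1.04149973e-04]), 'width': 85.27104959888204}
top {'fov_y': 48.52122262987793, 'cx': 326.30167014768296, 'cy': 200.61450713413336, 'rvec': array([ 2.15196109, -2.12572872,  0.12227882]), 'tvec': array([155.67721932, 573.18487813, 910.48282509])}
scene {'fov_y': 55.932892760793166, 'cx': 318.1781897036732, 'cy': 198.8871124075826, 'rvec': array([ 2.23658357, -0.78370516,  0.35150871]), 'tvec': array([-344.65879369,  385.997964  ,  685.4506306 ])}
```

View pics/top0.png

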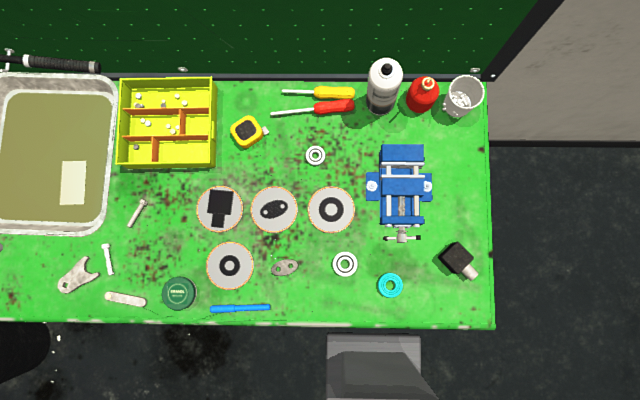

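View pics/scene0.png

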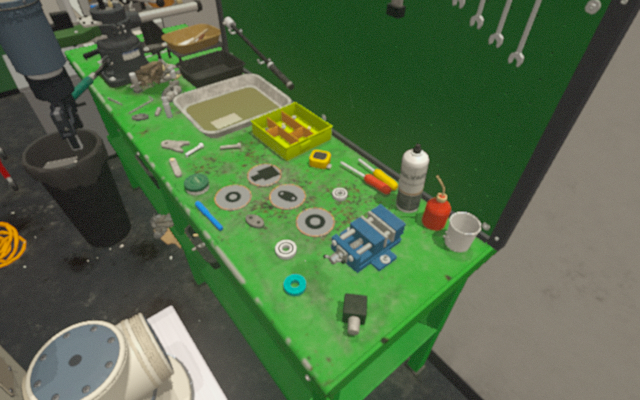

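The top view shows these centres (column, row):

- **Mats:** coil (220,209), flange (273,209), large (331,210), small (230,266).
- **Parts:** flange (285,267), large bearing (345,264), small bearing (315,155), coil (457,258) with its nose towards the lower right.
- **Leave alone:** turquoise ring (390,285), tape (246,131).

The scene view confirms this layout, with the vise between the small bearing and the coil.

```bash
cat > h.py <<'E'
import numpy as np, cv2
from scipy.spatial.transform import Rotation as R
from plant import r
def focal(c): return 200/np.tan(np.radians(c['fov_y']/2))
def cast(c,uv,z,pose=None):
    """pixels -> world points on plane z; pose=(pos,quat wxyz) for the wrist fisheye"""
    uv=np.atleast_2d(np.asarray(uv,float)); d=(uv-[c['cx'],c['cy']])/focal(c)
    if pose is None:
        M=cv2.Rodrigues(c['rvec'])[0].T; o=-M@c['tvec']; v=np.c_[d,np.ones(len(d))]@M.T
    else:
        t=np.linalg.norm(d,axis=1)[:,None]; v=np.c_[d*np.sinc(t/np.pi),np.cos(t)]
        T=R.from_quat(np.roll(pose[1],-1)).as_matrix(); m=np.array(c['mount'])
        v=v@(T@m[:3,:3]).T; o=T@m[:3,3]+pose[0]
    return (o+v*((z-o[2])/v[:,2:]))[:,:2]
def biggest(mask,uv,rad):
    m=np.zeros(mask.shape,np.uint8); cv2.circle(m,tuple(int(a) for a in uv),rad,255,-1)
    cs,_=cv2.findContours(m&(mask.astype(np.uint8)*255),cv2.RETR_EXTERNAL,cv2.CHAIN_APPROX_NONE)
    return max(cs,key=cv2.contourArea)[:,0,:]
def desc(P):
    """filled-contour centroid, and min-area rectangle, of world contour"""
    P=P.astype(np.float32); m=cv2.moments(P); (c,s,a)=cv2.minAreaRect(P)
    return np.round([m['m10']/m['m00'],m['m01']/m['m00'],*c,*s,a],1)
E
python3 - <<'E'
from h import *
c=r.capture('top'); im=c['color']; hsv=cv2.cvtColor(im,cv2.COLOR_RGB2HSV); S,V=hsv[...,1],hsv[...,2]
blk=V<75
for n,uv in dict(coil_spot=(220,209),flange_spot=(273,209),large_spot=(331,210),small_spot=(230,266)).items():
    print(n,desc(cast(c,biggest(blk,uv,22),4)))
non=(S<110)
for n,uv,rad,z in [('bl',(345,264),17,12),('bs',(315,155),15,12),('flange',(285,267),18,9)]:
    print(n,desc(cast(c,biggest(non,uv,rad),z)))
print('coil block top',desc(cast(c,biggest(blk,(457,256),24),45)))
print('nose',cast(c,[(472,272)],24),'tape',cast(c,[(246,131)],25),'turq',cast(c,[(390,285)],10))
x=np.hstack([im[185:290,195:305],im[225:330,410:520],im[230:335,250:360]]); cv2.imwrite('pics/z.png',cv2.resize(x,None,fx=2.4,fy=2.4,interpolation=cv2.INTER_CUBIC)[:,:,::-1])
E
```

```text
coil_spot [562.5 403.3 556.4 403.7  51.2  81.4  85.4]
flange_spot [556.4 281.5 556.3 281.1  33.6  59.8  19.3]
large_spot [557.6 153.7 557.8 154.   49.3  51.2   0.6]
small_spot [430.8 375.5 430.4 375.5  41.6  39.8   2.4]
bl [438.  121.6 438.2 122.1  53.7  54.2   0.8]
bs [6.781e+02 1.901e+02 6.785e+02 1.902e+02 4.600e+01 4.960e+01 5.000e-01]
flange [429.1 251.6 428.9 248.2  34.5  67.6   0.8]
coil block top [ 453.8 -107.1  447.4 -113.    70.2   53.7   44.5]
nose [[ 424.08213928 -148.11110982]] tape [[729.05036701 345.24335501]] turq [[393.68113609  23.79250575]]
```

View pics/z.png

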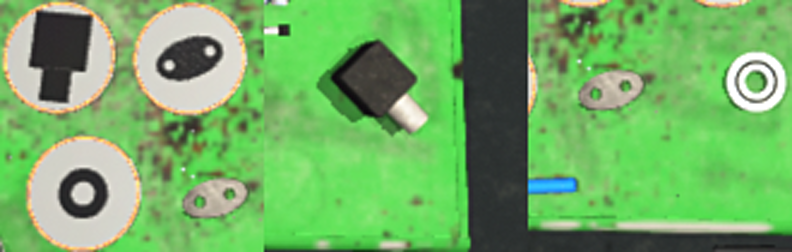

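Request:
move_arm --series '[{"offset": [0.56,-0.556,-0.06],"twist": -1},{"offset": [0.56,-0.556,-0.06],"twist": -1},{"offset": [0.56,-0.556,-0.06],"twist": -1},{"offset": [0.56,-0.556,-0.06],"twist": -1},{"offset": [0.56,-0.556,-0.06],"twist": -1},{"offset": [0.56,-0.556,-0.06],"twist": -1},{"offset": [0.56,-0.556,-0.06],"twist": -1},{"offset": [0.56,-0.556,-0.06],"twist": -1}]' --claw -1

```text
time: 0.95
ee_pos: [431.3, 249.1, 201.0]
tool_rot: [0.0, 0.862, -0.507, -0.0]
force: [-0.1, 1.0, -0.3]
width: 85.8
finger_force: 0.0
```

```bash
cat > look.py <<'E'
from h import *
import sys
s=r.get_state(); c=r.capture('wrist'); cv2.imwrite(f'pics/{sys.argv[1]}.png',c['color'][:,:,::-1])
np.save(f'pics/{sys.argv[1]}.npy',dict(c=c,p=(s['ee_pos'],s['tool_rot'])),allow_pickle=True)
q=s['tool_rot']; print('t',s['time'],'pos',s['ee_pos'].round(1),'closing line deg',round((np.degrees(2*np.arctan2(q[2],q[1]))+90)%180,1),'j',s['joint_positions'].round(2),'w',round(s['width'],1),'F',s['force'].round(1))
E
python3 look.py w1
```

```text
t 0.95 pos [431.3 249.1 201. ] closing line deg 29.1 j [ 0.84  0.16 -0.08 -0.   -1.32 -0.33] w 85.8 F [-0.1  1.  -0.3]
```

View pics/w1.png

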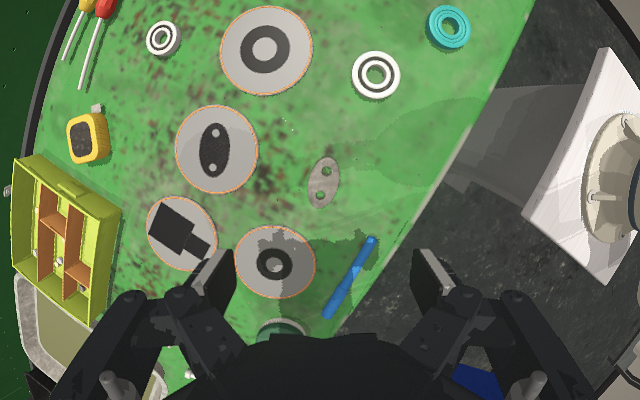

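The wrist view shows the flange at (323,182). The mats are at (215,150), (265,50), (182,233) and (275,262), the large bearing at (376,75) and the small one at (163,38).

```bash
python3 - <<'E'
from h import *
d=np.load('pics/w1.npy',allow_pickle=True).item(); c,p=d['c'],d['p']
hsv=cv2.cvtColor(c['color'],cv2.COLOR_RGB2HSV); S,V=hsv[...,1],hsv[...,2]
non=cv2.morphologyEx((S<90).astype(np.uint8),cv2.MORPH_OPEN,np.ones((3,3))); blk=V<80
for n,uv,rad,z,m in [('bl',(376,75),30,10,non),('bs',(163,38),23,10,non),('flange',(323,182),34,9,non),('coil_s',(182,233),36,4,blk),('flange_s',(215,150),34,4,blk),('large_s',(265,50),35,4,blk),('small_s',(275,262),22,4,blk)]:
    print(n,desc(cast(c,biggest(m,uv,rad),z,p)))
E
```

```text
bl [437.8 123.5 439.  122.2  55.2  58.4  45.2]
bs [676.5 192.3 676.6 193.8  46.2  50.1  89.3]
flange [428.3 255.2 427.6 256.7  37.4  76.1   0.5]
coil_s [561.4 405.3 553.4 405.8  53.   87.9  85.3]
flange_s [555.9 283.1 556.  283.1  36.   62.1  17.5]
large_s [571.9 167.1 566.6 166.1  25.4  53.8  46.6]
small_s [430.2 377.  430.1 376.8  44.9  44.1  30.1]
```

```bash
python3 - <<'E'
from h import *
d=np.load('pics/w1.npy',allow_pickle=True).item(); c,p=d['c'],d['p']
P=cast(c,[(328,170),(320,195)],10,p); v=P[1]-P[0]; print('holes',P.round(1),P.mean(0).round(1),np.degrees(np.arctan2(v[1],v[0])).round(1))
hsv=cv2.cvtColor(c['color'],cv2.COLOR_RGB2HSV)
m=cv2.morphologyEx((hsv[...,1]<90).astype(np.uint8),cv2.MORPH_OPEN,cv2.getStructuringElement(2,(11,11)))
print(desc(cast(c,biggest(m,(323,182),34),9,p)))
E
```

```text
holes [[430.  240.5]
 [423.9 269.7]] [427.  255.1] 101.8
[426.2 259.8 425.2 262.4  35.1  46.4  19.5]
```

Request:
move_arm --series '[{"offset": [-0.006,0.005,-0.08],"twist": -0.36},{"offset": [-0.006,0.005,-0.16],"twist": -0.36},{"offset": [-0.006,0.005,-0.24],"twist": -0.36},{"offset": [-0.006,0.005,-0.32],"twist": -0.36},{"offset": [-0.006,0.005,-0.37],"twist": -0.36},{"offset": [-0.006,0.005,-0.4],"twist": -0.36},{"offset": [-0.006,0.005,-0.4],"twist": -0.36}]'

```text
time: 1.7
ee_pos: [425.7, 252.1, -1.0]
tool_rot: [0.003, 0.782, -0.623, -0.0]
force: [-1.1, 0.1, 1.3]
width: 85.5
finger_force: 0.0
```

Request:
move_arm --series '[{"offset": [0,0,0],"twist": 0},{"offset": [0,0,0],"twist": 0},{"offset": [0,0,0],"twist": 0},{"offset": [0,0,0],"twist": 0},{"offset": [0,0,0],"twist": 0},{"offset": [0,0,0],"twist": 0},{"offset": [0,0,0],"twist": 0}]' --claw 1

```text
time: 2.4
ee_pos: [428.0, 254.2, 2.7]
tool_rot: [-0.001, 0.782, -0.623, 0.0]
force: [-1.8, -0.4, 6.0]
width: 31.0
finger_force: 59.1
```

Request:
move_arm --series '[{"offset": [0,0,0.1],"twist": 0},{"offset": [0,0,0.2],"twist": 0},{"offset": [0.08,0.02,0.2],"twist": 0.11},{"offset": [0.16,0.04,0.2],"twist": 0.11},{"offset": [0.257,0.057,0.2],"twist": 0.11},{"offset": [0.257,0.057,0.2],"twist": 0.11},{"offset": [0.257,0.057,0.2],"twist": 0.11}]'

```text
time: 3.1
ee_pos: [556.0, 281.7, 99.9]
tool_rot: [0.001, 0.808, -0.589, -0.0]
force: [-0.7, -0.1, -1.7]
width: 30.6
finger_force: 60.5
```

```bash
python3 look.py w2
```

```text
t 3.1 pos [556.  281.7  99.9] closing line deg 17.8 j [ 0.72  0.47  0.08 -0.   -1.19 -0.41] w 30.6 F [-0.7 -0.1 -1.7]
```

View pics/w2.png

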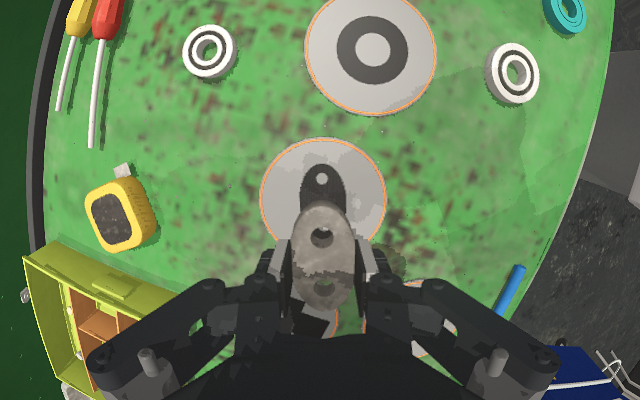

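The flange is held lengthwise between the pads, with its holes at (322,237) and (324,287). I'll check how far its centre is from the TCP.

```bash
python3 - <<'E'
from h import *
d=np.load('pics/w2.npy',allow_pickle=True).item(); c,p=d['c'],d['p']
P=cast(c,[(322,237),(324,287)],107,p); v=P[1]-P[0]; print(P.round(1),P.mean(0).round(1),p[0].round(1),np.linalg.norm(v),np.degrees(np.arctan2(v[1],v[0])).round(1))
print(cast(c,[(321,201),(324,308)],103,p).round(1))
E
```

```text
[[560.4 270.5]
 [550.9 296.9]] [555.6 283.7] [556.  281.7  99.9] 28.112221160946522 109.8
[[565.9 254.7]
 [545.8 312.5]]
```

Request:
move_arm --series '[{"offset": [0,-0.003,-0.08],"twist": 0},{"offset": [0,-0.003,-0.14],"twist": 0},{"offset": [0,-0.003,-0.175],"twist": 0},{"offset": [0,-0.003,-0.19],"twist": 0},{"offset": [0,-0.003,-0.19],"twist": 0},{"offset": [0,-0.003,-0.19],"twist": 0}]'

```text
time: 3.75
ee_pos: [555.7, 281.0, 7.8]
tool_rot: [-0.001, 0.809, -0.588, 0.0]
force: [0.2, 0.2, -1.0]
width: 30.5
finger_force: 60.5
```

Request:
move_arm --series '[{"offset": [0,0,0],"twist": 0},{"offset": [0,0,0],"twist": 0},{"offset": [0,0,0],"twist": 0},{"offset": [0,0,0],"twist": 0},{"offset": [0,0,0.08],"twist": 0},{"offset": [0,0,0.16],"twist": 0},{"offset": [0,0,0.24],"twist": 0}]' --claw -1

```text
time: 4.45
ee_pos: [555.6, 280.3, 127.6]
tool_rot: [0.0, 0.808, -0.589, 0.0]
force: [1.1, 0.8, 0.5]
width: 85.3
finger_force: 0.0
```

Request:
move_arm --series '[{"offset": [-0.236,-0.316,0],"twist": 0},{"offset": [-0.236,-0.316,0],"twist": 0},{"offset": [-0.236,-0.316,0],"twist": 0},{"offset": [-0.236,-0.316,0],"twist": 0},{"offset": [-0.236,-0.316,-0.09],"twist": 0},{"offset": [-0.236,-0.316,-0.18],"twist": 0},{"offset": [-0.236,-0.316,-0.25],"twist": 0},{"offset": [-0.236,-0.316,-0.25],"twist": 0}]'

```text
time: 5.25
ee_pos: [434.5, 120.5, -2.2]
tool_rot: [0.004, 0.808, -0.589, -0.002]
force: [-0.6, -0.6, -0.7]
width: 85.2
finger_force: 0.0
```

Request:
move_arm --series '[{"offset": [0,0,0],"twist": 0},{"offset": [0,0,0],"twist": 0},{"offset": [0,0,0],"twist": 0},{"offset": [0,0,0],"twist": 0},{"offset": [0,0,0],"twist": 0},{"offset": [0,0,0],"twist": 0}]' --claw 1

```text
time: 5.85
ee_pos: [439.2, 123.4, 3.8]
tool_rot: [-0.002, 0.809, -0.588, 0.001]
force: [-3.2, -0.0, 8.8]
width: 48.3
finger_force: 60.3
```

Request:
move_arm --series '[{"offset": [0,0,0.1],"twist": 0},{"offset": [0.08,0.02,0.12],"twist": 0},{"offset": [0.16,0.04,0.12],"twist": 0},{"offset": [0.239,0.065,0.12],"twist": 0},{"offset": [0.239,0.065,0.1],"twist": 0},{"offset": [0.239,0.065,0.04],"twist": 0},{"offset": [0.239,0.065,0.013],"twist": 0},{"offset": [0.239,0.065,0.013],"twist": 0}]'

```text
time: 6.65
ee_pos: [556.8, 154.8, 7.9]
tool_rot: [0.0, 0.809, -0.588, -0.0]
force: [-0.0, -0.1, -0.7]
width: 48.6
finger_force: 68.8
```

Request:
move_arm --series '[{"offset": [0,0,0],"twist": 0},{"offset": [0,0,0],"twist": 0}]'

```text
time: 6.85
ee_pos: [557.5, 155.3, 8.6]
tool_rot: [-0.001, 0.808, -0.589, 0.0]
force: [-0.6, 0.5, -1.8]
width: 48.5
finger_force: 68.8
```

Request:
move_arm --series '[{"offset": [0,0,0],"twist": 0},{"offset": [0,0,0],"twist": 0},{"offset": [0,0,0],"twist": 0},{"offset": [0,0,0],"twist": 0},{"offset": [0,0,0.08],"twist": 0},{"offset": [0,0,0.16],"twist": 0},{"offset": [0,0,0.24],"twist": 0}]' --claw -1

```text
time: 7.55
ee_pos: [557.0, 154.8, 129.2]
tool_rot: [0.0, 0.808, -0.589, -0.0]
force: [1.1, 0.3, -0.9]
width: 85.6
finger_force: 0.0
```

Request:
move_arm --series '[{"offset": [0.08,0.024,0],"twist": 0},{"offset": [0.16,0.048,0],"twist": 0},{"offset": [0.24,0.072,0],"twist": 0},{"offset": [0.24,0.072,0],"twist": 0},{"offset": [0.24,0.072,-0.09],"twist": 0},{"offset": [0.24,0.072,-0.18],"twist": 0},{"offset": [0.24,0.072,-0.25],"twist": 0},{"offset": [0.24,0.072,-0.25],"twist": 0}]'

```text
time: 8.35
ee_pos: [672.8, 189.4, -3.6]
tool_rot: [0.005, 0.808, -0.589, -0.003]
force: [-0.3, -0.3, -0.2]
width: 85.4
finger_force: 0.0
```

Request:
move_arm --series '[{"offset": [0,0,0],"twist": 0},{"offset": [0,0,0],"twist": 0},{"offset": [0,0,0],"twist": 0},{"offset": [0,0,0],"twist": 0},{"offset": [0,0,0],"twist": 0},{"offset": [0,0,0],"twist": 0}]' --claw 1

```text
time: 8.95
ee_pos: [678.9, 191.7, 6.2]
tool_rot: [-0.002, 0.809, -0.588, 0.001]
force: [-1.1, 0.1, 6.8]
width: 38.4
finger_force: 59.4
```

Request:
move_arm --series '[{"offset": [0,0,0.1],"twist": 0},{"offset": [0,0,0.2],"twist": 0},{"offset": [-0.08,0.06,0.2],"twist": 0},{"offset": [-0.16,0.12,0.2],"twist": 0},{"offset": [-0.24,0.18,0.2],"twist": 0},{"offset": [-0.32,0.24,0.2],"twist": 0},{"offset": [-0.4,0.3,0.2],"twist": 0},{"offset": [-0.494,0.371,0.2],"twist": 0}]'

```text
time: 9.75
ee_pos: [435.8, 372.4, 104.1]
tool_rot: [-0.001, 0.808, -0.589, -0.0]
force: [0.9, 0.8, -1.6]
width: 38.1
finger_force: 61.1
```

Request:
move_arm --series '[{"offset": [0,0,0],"twist": 0},{"offset": [0,0,-0.09],"twist": 0},{"offset": [0,0,-0.16],"twist": 0},{"offset": [0,0,-0.187],"twist": 0},{"offset": [0,0,-0.187],"twist": 0},{"offset": [0,0,-0.187],"twist": 0}]'

```text
time: 10.35
ee_pos: [437.8, 371.6, 10.3]
tool_rot: [-0.001, 0.808, -0.589, -0.0]
force: [0.6, 1.1, -1.7]
width: 38.2
finger_force: 64.3
```

Request:
move_arm --series '[{"offset": [0,0,0.02],"twist": 0},{"offset": [-0.015,0.01,0.02],"twist": 0},{"offset": [-0.015,0.01,0],"twist": 0},{"offset": [-0.015,0.01,0],"twist": 0},{"offset": [-0.015,0.01,0],"twist": 0}]'

```text
time: 10.85
ee_pos: [430.2, 376.9, 9.4]
tool_rot: [-0.001, 0.809, -0.588, 0.0]
force: [1.3, 1.7, 2.2]
width: 38.2
finger_force: 65.8
```

Request:
move_arm --series '[{"offset": [0,0,0],"twist": 0},{"offset": [0,0,0],"twist": 0},{"offset": [0,0,0],"twist": 0},{"offset": [0,0,0],"twist": 0},{"offset": [0,0,0.08],"twist": 0},{"offset": [0,0,0.16],"twist": 0},{"offset": [0,0,0.24],"twist": 0},{"offset": [0,0,0.32],"twist": 0}]' --claw -1

```text
time: 11.65
ee_pos: [429.7, 375.8, 170.9]
tool_rot: [0.0, 0.808, -0.589, -0.0]
force: [0.4, 0.8, -0.2]
width: 85.3
finger_force: 0.0
```

Request:
move_arm --series '[{"offset": [0.04,-0.78,0.06],"twist": -1},{"offset": [0.04,-0.78,0.06],"twist": -1},{"offset": [0.04,-0.78,0.06],"twist": -1},{"offset": [0.04,-0.78,0.06],"twist": -1},{"offset": [0.04,-0.78,0.06],"twist": -1},{"offset": [0.04,-0.78,0.06],"twist": -1},{"offset": [0.04,-0.78,0.06],"twist": -1},{"offset": [0.04,-0.78,0.06],"twist": -1}]'

```text
time: 12.45
ee_pos: [449.3, -16.1, 199.7]
tool_rot: [0.0, -0.521, 0.853, -0.0]
force: [1.3, 1.2, 0.6]
width: 85.4
finger_force: 0.0
```

Request:
move_arm --series '[{"offset": [0,-0.1,0],"twist": -0.38},{"offset": [0,-0.18,0],"twist": -0.38},{"offset": [0,-0.18,0],"twist": -0.38},{"offset": [0,-0.18,0],"twist": -0.38}]'

```text
time: 12.85
ee_pos: [449.5, -104.6, 199.1]
tool_rot: [-0.0, -0.388, 0.922, 0.0]
force: [-0.8, 0.0, -1.0]
width: 85.3
finger_force: 0.0
```

```bash
python3 look.py w3
```

```text
t 12.85 pos [ 449.5 -104.6  199.1] closing line deg 135.7 j [ 0.11  0.09 -0.17 -0.   -1.31 -0.89] w 85.3 F [-0.8  0.  -1. ]
```

View pics/w3.png

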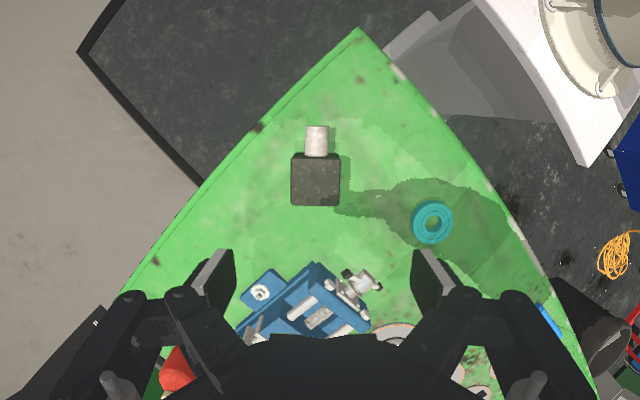

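The coil block spans (291–340, 154–205), with its nose up at (317,140). It is almost aligned with the fingers.

```bash
python3 - <<'E'
from h import *
d=np.load('pics/w3.npy',allow_pickle=True).item(); c,p=d['c'],d['p']
hsv=cv2.cvtColor(c['color'],cv2.COLOR_RGB2HSV); m=(hsv[...,2]<85)&(hsv[...,1]<110)
for z in (22,45): print(desc(cast(c,biggest(m,(316,180),38),z,p)))
P=cast(c,[(291,155),(340,155),(338,205),(293,205)],45,p); print(P.round(1),P.mean(0).round(1)); print('nose tip',cast(c,[(317,128)],24,p).round(1))
E
```

```text
[460.3 -81.6 460.  -83.2  12.3  19.5  46.4]
[456.  -86.8 455.7 -88.3  11.4  18.1  46.4]
[[ 450.7 -146.3]
 [ 416.9 -113.1]
 [ 453.1  -77.9]
 [ 485.5 -109.5]] [ 451.5 -111.7]
nose tip [[ 415.5 -146.7]]
```

Request:
move_arm --series '[{"offset": [0.004,-0.014,-0.08],"twist": 0},{"offset": [0.004,-0.014,-0.16],"twist": 0},{"offset": [0.004,-0.014,-0.24],"twist": 0},{"offset": [0.004,-0.014,-0.32],"twist": 0},{"offset": [0.004,-0.014,-0.374],"twist": 0},{"offset": [0.004,-0.014,-0.374],"twist": 0},{"offset": [0.004,-0.014,-0.374],"twist": 0}]'

```text
time: 13.6
ee_pos: [452.5, -110.0, 13.0]
tool_rot: [-0.0, -0.39, 0.921, -0.0]
force: [0.4, -0.4, 1.8]
width: 85.4
finger_force: 0.0
```

Request:
move_arm --series '[{"offset": [0,0,0],"twist": 0},{"offset": [0,0,0],"twist": 0},{"offset": [0,0,0],"twist": 0},{"offset": [0,0,0],"twist": 0},{"offset": [0,0,0],"twist": 0},{"offset": [0,0,0],"twist": 0}]' --claw 1

```text
time: 14.2
ee_pos: [453.5, -110.8, 14.1]
tool_rot: [0.002, -0.389, 0.921, -0.001]
force: [-1.4, 1.9, 7.1]
width: 49.3
finger_force: 63.0
```

Request:
move_arm --series '[{"offset": [0,0,0.1],"twist": 0},{"offset": [0,0,0.2],"twist": 0},{"offset": [0,0,0.28],"twist": 0},{"offset": [0,0.09,0.28],"twist": -0.2},{"offset": [0,0.18,0.28],"twist": -0.4},{"offset": [0,0.27,0.28],"twist": -0.6},{"offset": [0,0.36,0.28],"twist": -0.75},{"offset": [0,0.4,0.28],"twist": -0.75}]'

```text
time: 15.0
ee_pos: [451.4, 91.2, 152.8]
tool_rot: [0.0, -0.103, 0.995, 0.0]
force: [1.2, -0.5, -1.5]
width: 49.2
finger_force: 63.5
```

Request:
move_arm --series '[{"offset": [0.03,0.09,0],"twist": -0.15},{"offset": [0.06,0.18,0],"twist": -0.3},{"offset": [0.1,0.26,0],"twist": -0.37},{"offset": [0.14,0.34,0],"twist": -0.37},{"offset": [0.18,0.42,0],"twist": -0.37},{"offset": [0.22,0.5,0],"twist": -0.37},{"offset": [0.236,0.58,0],"twist": -0.37},{"offset": [0.236,0.62,0],"twist": -0.37}]'

```text
time: 15.8
ee_pos: [570.0, 401.8, 150.8]
tool_rot: [-0.001, 0.04, 0.999, -0.0]
force: [0.4, -0.1, -2.9]
width: 49.4
finger_force: 63.7
```

```bash
python3 look.py w4
```

```text
t 15.8 pos [570.  401.8 150.8] closing line deg 85.4 j [ 0.84  0.58  0.41 -0.   -1.4  -2.49] w 49.4 F [ 0.4 -0.1 -2.9]
```

View pics/w4.png

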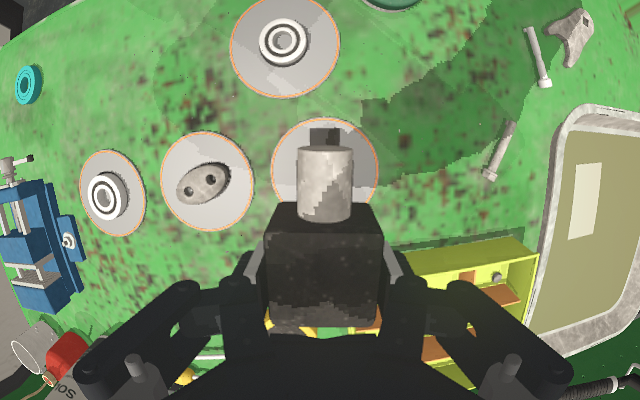

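The coil is held nose-forward over its outline, with the tab showing just beyond the nose. The other three parts sit well on their mats.

Request:
move_arm --series '[{"offset": [0.005,0.003,-0.08],"twist": 0},{"offset": [0.005,0.003,-0.16],"twist": 0},{"offset": [0.005,0.003,-0.22],"twist": 0},{"offset": [0.005,0.003,-0.255],"twist": 0},{"offset": [0.005,0.003,-0.269],"twist": 0},{"offset": [0.005,0.003,-0.269],"twist": 0},{"offset": [0.005,0.003,-0.269],"twist": 0}]'

```text
time: 16.55
ee_pos: [572.6, 400.8, 18.6]
tool_rot: [0.0, 0.04, 0.999, 0.0]
force: [0.5, -0.6, -1.5]
width: 49.2
finger_force: 63.5
```

Request:
move_arm --series '[{"offset": [0,0,0],"twist": 0},{"offset": [0,0,0],"twist": 0},{"offset": [0,0,0],"twist": 0},{"offset": [0,0,0],"twist": 0},{"offset": [0,0,0.08],"twist": 0},{"offset": [0,0,0.16],"twist": 0},{"offset": [0,0,0.24],"twist": 0},{"offset": [0,0,0.32],"twist": 0}]' --claw -1

```text
time: 17.35
ee_pos: [572.3, 400.5, 179.7]
tool_rot: [0.0, 0.04, 0.999, 0.0]
force: [0.9, 1.1, -0.3]
width: 85.4
finger_force: 0.0
```

Request:
move_arm --series '[{"offset": [-0.4,0.2,0.1],"twist": 0},{"offset": [-0.4,0.2,0.1],"twist": 0},{"offset": [-0.4,0.2,0.1],"twist": 0},{"offset": [-0.4,0.2,0.1],"twist": 0},{"offset": [-0.4,0.2,0.1],"twist": 0},{"offset": [-0.4,0.2,0.1],"twist": 0},{"offset": [-0.4,0.2,0.1],"twist": 0}]'

```text
time: 18.05
ee_pos: [371.9, 501.1, 228.1]
tool_rot: [0.0, 0.039, 0.999, 0.0]
force: [0.6, 0.1, -0.1]
width: 85.4
finger_force: 0.0
```

```bash
python3 - <<'E'
from h import *
c=r.capture('top'); im=c['color']; cv2.imwrite('pics/t2.png',cv2.resize(im[100:310,180:380],None,fx=2.8,fy=2.8,interpolation=cv2.INTER_CUBIC)[:,:,::-1])
print(r.get_state()['time'])
E
```

```text
18.1
```

View pics/t2.png

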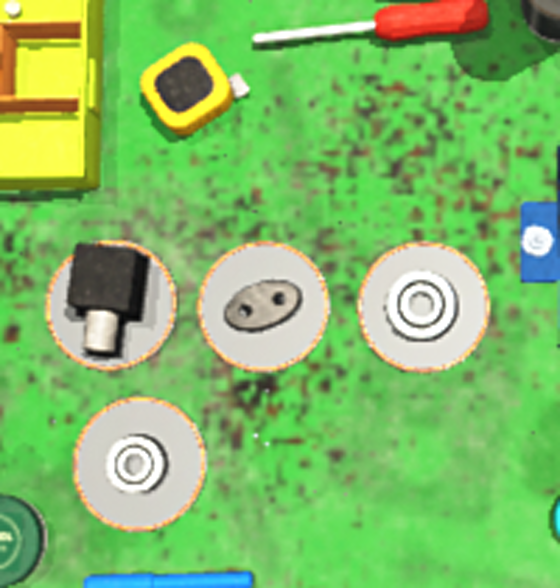

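All four parts cover their outlines: coil (108,295), flange (263,305), large bearing (422,305) and small bearing (136,464), each within about 3 mm of its mat centre. The tape hasn't moved, so I'm handing in.

```bash
python3 -c "
from plant import r
print(r.job_done())"
```

```text
the job is handed in; nothing more can be done
None
```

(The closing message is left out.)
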